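# Load the vial sampler and push its drawer home to the catch

### The job

Load the vial sampler: lift the vial rack by its carrying handle, set it down gently and flat in the recess of the open sample drawer, then push the drawer fully home until its catch snaps in, without slamming it. The vials must stay standing in the rack, and the other glassware and the blue box are to be left where they are.

Things in the scene. Friction and masses are not known exactly. Their poses are not given: they have to be found in the camera images.
- sampler: White bench-top vial sampler, fixed; its place and turn vary. Low drawer bay in front (230 mm wide, 140 mm deep, top 140 mm above the worktop, opening 118 mm high), control tower 272 mm high behind it. Origin: on the worktop, middle of the foot of the bay's front face; x points into the machine (away from the robot), y left, z up.
- drawer (a joint): Sample drawer, slides out along the sampler's -x. In m: 0 = fully home, 0.19 = fully out; starts 0.155 to 0.18. Drag about 1.2 N plus 22 N per m/s. Over its last 17 mm a roller catch resists with up to 8 N more; about 6 mm from home it snaps over, pulls the drawer to its rigid stop and holds it there. Short of that it pushes the drawer out again.
- drawer_pull (a point): Middle of the front face of the drawer's dark pull, the place to push: a level bar 124 mm long (along y), 12 mm deep, 14 mm high, 96 mm above the worktop, 48 mm proud of the drawer's white front panel (212 mm wide, top at 130 mm) on stalks 100 mm apart. Its face looks to -x. Axes as the sampler's; moves with the drawer.
- drawer_recess (a point): Middle of the rack's recess, on the drawer's floor, 20 mm above the worktop: 92 mm along x, 116 mm along y, between dark ledges 11 mm high with bevelled tops (3 mm of play each side). Drawer walls reach 48 mm above the worktop. The back of the drawer's front panel is 83 mm from this point. Axes as the sampler's; moves with the drawer.
- vial_rack: Loose blue rack, foot 86 mm (x) by 110 mm (y), deck at 38 mm, 0.3 to 0.43 kg with its vials; goes into the recess either way round, long side along the sampler's y. Black handle bar along y above its middle, 12 mm thick, 108 mm long, 74 to 92 mm above the foot. Origin: middle of its underside, z up. In the recess its top clears the bay's opening by 6 mm; standing on the ledges it strikes the bay.
- rack_handle (a point): Middle of the rack's handle bar, 83 mm above the rack's foot; axes as the rack's (bar along y, pinch it across x).
- vial_1: Glass screw-cap vial, white cap, 24 mm across, 58 mm high, loose in a corner place of the rack, its top 63 mm above the rack's foot (the two middle places are empty). Origin: middle of its underside.
- vial_2: As vial_1, with a black cap, in another corner place.
- vial_3: As vial_1, in another corner place.
- vial_4: As vial_1, with a black cap, in another corner place.
- blue_box: Loose blue snap-lid box 91 x 112 x 50 mm; it and the rack stand one on the left, one on the right of the drawer. Leave it alone. Origin: middle of its underside.
- beaker_a: Open glass beaker 67 mm across, 106 mm high, at the right, beside the bay. Leave it alone. Origin: middle of its underside.
- erlenmeyer: Stoppered conical flask 68 mm across, 137 mm high, on the right. Leave it alone. Origin: middle of its underside.
There are look-alikes about, which are no part of the job. Several things look just like the vial_rack: the one meant starts farthest to the robot's left.

How it is judged:
By the outcome, as a careful person would: the job done as asked, in the order asked, and still so for the second after the job is handed in, with the robot touching nothing.
It also fails if it takes over 48 s, if anything falls off the work surface, if the arm or the gripper's body presses on something with over 40 N, if the wrist force passes 120 N, or if a joint passes its speed limit or range.

### The arm

A 6-joint arm with a two-finger parallel gripper is mounted at the origin on a cart in front of the work surface, level with it; the furniture and walls round the work are solid. World frame = base frame: x ahead of the robot, y to its left, z up, the work surface at z = 0. Lengths are in mm, angles in rad, forces in N, time in s.
With the tool pointing down it reaches from about 300 to 850 mm from the base axis. Payload 4.2 kg.
Tool frame: the origin (TCP) lies at the very end of the fingers, on their centre line; the grasp point (between the pads) lies 19 mm behind it; z points along the fingers, y is the line along which they close (so a half turn about z gives the same grasp; the last joint's range is limited). The gripper opens to 91 mm and grips with 3 to 60 N. Pads are 32 mm wide; open, the fingers measure 118 mm over their backs; the gripper's body (76 mm by 178 mm) begins 60 mm behind the grasp point.
Start: joints at [1.257, 0.32, 1.565, -0, 1.257, -0.02], TCP at [166.517, 550.377, 213.976] pointing down, gripper open.
Joint ranges: [-3.11, 3.11], [-0.84, 2.01], [0.21, 2.61], [-1.34, 4.49], [0.05, 2.63], [-2.56, 2.56]. Speed limits (rad/s): [2.57, 2.57, 3.14, 3.14, 3.14, 3.14].

### API

Orientations are given as a unit quaternion [w, x, y, z].
In Python, from plant import * gives the robot as it stands.
- The arm moves only by the shell command python3 -m creep 'ROWS'. ROWS is JSON, one flat list of numbers, 7 for each row, row after row: the shift along the world's x, y, z in mm, then the turn, a rotation vector about the world's x, y, z in rad, then the finger opening in mm, from 0 to 91.2. In form: [dx, dy, dz, rx, ry, rz, jaw, dx, dy, dz, rx, ry, rz, jaw, ...]. A call has 1 to 8 rows; each row is the pose to reach, as a shift and turn from the pose commanded when the call began; what a row does not reach only later rows make up. A row lasts 1/10 s, in which the tool goes at most 50 mm and 8.59 degrees, less where a joint would pass 70% of its speed; a pose out of reach is approached as far as the arm can. A call with a gripper value outside its range is refused whole. The fingers move at their own pace and stop on an object; the grip force is fixed at half the most. Time passes only in rows, so rows that repeat a pose let the fingers close. It gives the time, the measured TCP pose, the force, the opening and the grip force at its end, in the units of the state.
- state(): the state, without advancing time (a new reading comes with each control period).
- camera(name): name is "side" or "top"; returns a dict with "pixels" (384x512x3 uint8, red, green, blue), "range_z" (384x512 float32, mm along the optical axis (not along the pixel's ray), 0 where there is no reading), "fov_y" (degrees; the focal length in pixels is half the picture's height over the tangent of half this angle, whatever the lens; pixels are square), "cx", "cy" (the principal point, pixels), "R" (3x3) and "t" (3): a world point X has camera coordinates R X + t. Camera axes: x right, y down, z forward; pixel columns grow to the right and rows downward; lengths in mm; the calibration is good to about 2 mm. A picture is of the moment at which its call begins.
- close_job(): hands the job in; it is judged then, once.
Trained networks look in the newest picture that a camera, given by its name, has taken for a name from the list of things; names that differ only in an ending like _2 or _b are one class to them, and where a whole thing is asked for, a point or a joint stands for the part that bears it (a point fixed in the world has none). Each returns a list of dicts, best first, with "p" (0 to 1); they miss things now and then, are a little off and sometimes report something else, mostly with a low value. They report only what shows in the picture. A call takes as long as a camera call. They do not tell look-alikes from the thing itself.
- spot_in(camera, query): "bbox" ([left, top, right, bottom] in pixels, round what is visible of it).
- regions_of(camera, query): "region" (384x512 bool, what is visible of it) and "bbox" ([left, top, right, bottom] in pixels, round what is visible of it).
- place_of(camera, query): "centre" ([column, row] in pixels: a listed point, or the origin of a listed thing).
The state is a dict: "t": time; "qpos": joint angles; "joint_velocities": joint speeds; "effort": joint torques, N m; "tcp_pos": TCP position; "orientation": TCP orientation; "wrist_force": force on the tool from outside, world axes, zero at the start; "moment": the same for the moment, N m; "width": finger opening in mm; "grip_force": force on a finger pad.
Only numpy, scipy, OpenCV 4.12 (cv2) and the standard library are available. Lean on these libraries where they do the work, as an engineer would, in place of code of your own. Each camera call takes 0.05 s, during which the arm holds its last target. There are 200 camera calls.

## Working session

There is one attempt and no reset: what is moved stays moved. The work goes in short steps, Python scripts to look and compute and a shell command to move; the robot and the scene stay as the last step left them, time stands still between calls to the robot, and variables do not carry over. Pictures are saved under pics/ and viewed, at most 10 in all, crops included, and the job is handed in when it is done.

```bash
mkdir -p pics
cat > h.py <<'E'
from plant import *
import numpy as np, cv2
def save(c,n): cv2.imwrite('pics/'+n,c['pixels'][:,:,::-1].copy())
def f(c): return c['pixels'].shape[0]/2/np.tan(np.radians(c['fov_y'])/2)
def world(c,u,v,z):
    "array pixels+depth -> world"
    u,v,z=map(np.asarray,(u,v,z)); F=f(c)
    P=np.stack([(u-c['cx'])/F*z,(v-c['cy'])/F*z,z],-1)
    return (P-np.asarray(c['t']))@np.asarray(c['R'])
def cloud(c):
    v,u=np.mgrid[:c['range_z'].shape[0],:c['range_z'].shape[1]]
    return world(c,u,v,c['range_z'])
def onplane(c,u,v,h):
    C=-np.asarray(c['R']).T@np.asarray(c['t']); d=world(c,u,v,1.)-C
    return C+d*(h-C[2])/d[2]
E
python3 - <<'E'
from h import *
for n in('top','side'):
    c=camera(n); save(c,n+'0.png'); W=cloud(c)
    print(n,c['fov_y'],-np.array(c['R']).T@np.array(c['t']))
    for q in('vial_rack','rack_handle','drawer_pull','drawer_recess','blue_box','sampler'):
        for r in place_of(n,q)[:4]:
            u,v=r['centre']; print(q,np.round(r['centre']),round(r['p'],2),W[int(np.clip(v,0,383)),int(np.clip(u,0,511))].round())
print(state())
E
```

```text
top 46.45027822718495 [ 407.34686127    1.87147752 1310.56733648]
vial_rack [151. 235.] 0.93 [488. 305.  93.]
vial_rack [298. 258.] 0.87 [415. -91.  94.]
vial_rack [210. 272.] 0.61 [384. 151.  34.]
rack_handle [142. 236.] 0.85 [487. 327.  91.]
rack_handle [202. 278.] 0.74 [370. 165.  94.]
rack_handle [302. 260.] 0.67 [ 409. -105.   88.]
drawer_pull [141. 234.] 0.74 [496. 344.  36.]
drawer_pull [247. 239.] 0.61 [470.  45.  96.]
drawer_recess [248. 190.] 0.85 [615.  41.  26.]
drawer_recess [378. 177.] 0.2 [ 637. -331.   58.]
blue_box [366. 241.] 0.8 [ 456. -290.   50.]
sampler [252. 162.] 0.76 [695.  24.  39.]
side 57.4079721835462 [516.29306653 901.81550685 481.63141821]
vial_rack [342. 255.] 0.91 [377. 206.  34.]
vial_rack [297. 301.] 0.7 [486. 378.  39.]
vial_rack [315. 211.] 0.56 [420. -40.  23.]
vial_rack [289. 310.] 0.52 [501. 386.  27.]
rack_handle [341. 229.] 0.98 [378. 168.  79.]
rack_handle [297. 268.] 0.71 [487. 345.  92.]
rack_handle [318. 186.] 0.59 [409. -96.  81.]
drawer_pull [300. 204.] 0.83 [464. -63.  35.]
drawer_recess [247. 223.] 0.76 [614.  42.  22.]
blue_box [294. 184.] 0.75 [ 473. -254.   24.]
sampler [220. 228.] 0.71 [685.  72.  21.]
{'t': 0.7, 'qpos': array([ 1.25700003e+00,  3.19567785e-01,  1.56449746e+00,  1.27787643e-05,
        1.25739781e+00, -1.99832112e-02]), 'joint_velocities': array([ 0.00034187, -0.00042943, -0.00030359,  0.00090392, -0.00102263,
       -0.00104989]), 'effort': array([ 3.24285820e-04, -4.12221551e+01, -2.32194632e+01,  7.31872092e-02,
        3.76100361e-02,  3.35871584e-05]), 'tcp_pos': array([166.51321331, 550.37822986, 213.99545035]), 'orientation': array([4.77042350e-06, 1.46380650e-01, 9.89228336e-01, 6.49090244e-05]), 'wrist_force': array([ 0.39096875, -0.59780586,  0.46305585]), 'moment': array([-0.02981388,  0.03670406,  0.00383136]), 'grip_force': 0.0, 'width': 91.45931851143557}
```

View pics/top0.png

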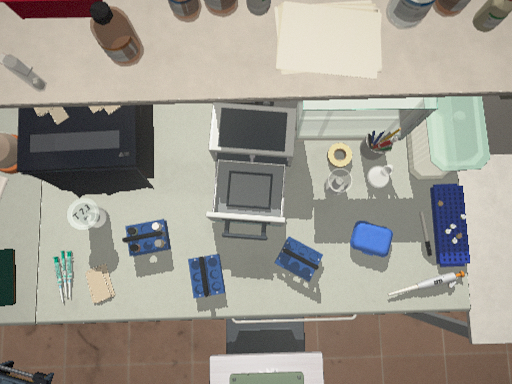

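View pics/side0.png

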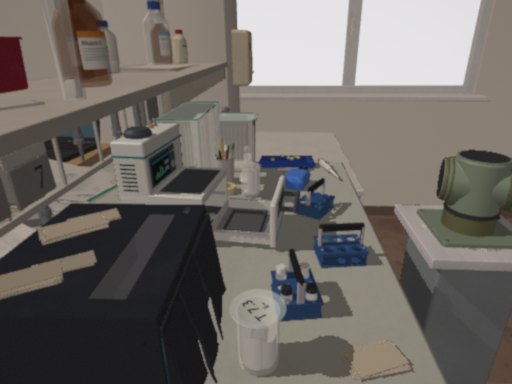

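Run:
```python
from h import *
c=camera('top'); W=cloud(c); np.savez('w0.npz',W=W,p=c['pixels'])
X=W.reshape(-1,3); col=c['pixels'].reshape(-1,3).astype(int); ok=c['range_z'].ravel()>0
def rect(m,s):
    P=X[m&ok][:,:2].astype(np.float32); r=cv2.minAreaRect(P); print(s,m.sum(),P.mean(0).round(1),r); return P
box=lambda x0,x1,y0,y1,z0,z1:(X[:,0]>x0)&(X[:,0]<x1)&(X[:,1]>y0)&(X[:,1]<y1)&(X[:,2]>z0)&(X[:,2]<z1)
rect(box(400,580,220,420,72,105)&(col.sum(1)<150),'handle')
rect(box(400,580,220,420,30,46),'deck')
rect(box(420,520,-40,130,85,105),'pull')
rect(box(480,580,-80,160,120,136),'panel')
rect(box(520,720,-60,140,26,36),'ledges')
rect(box(520,720,-60,140,40,54),'walls')
rect(box(560,900,-100,180,134,146),'baytop')
rect(box(560,900,-100,180,260,285),'tower')
# height profile along x at the drawer centre
im=c['range_z']
for v in range(120,245,5): print(v,W[v,240].round(),W[v,255].round(), c['pixels'][v,248])
```

```text
handle 13 [480.7 353.5] ((484.4595642089844, 326.7388916015625), (6.366207122802734, 102.09371185302734), 6.493743896484375)
deck 662 [483.4 326.5] ((485.9093933105469, 328.4851379394531), (86.4111099243164, 112.44552612304688), 9.130892753601074)
pull 309 [487.   46.6] ((492.7958984375, 40.24253845214844), (134.91314697265625, 48.09653091430664), 84.5165023803711)
panel 458 [524.8  43.8] ((525.2156372070312, 44.289222717285156), (210.7822723388672, 16.33001708984375), 84.2275161743164)
ledges 386 [622.2  40.3] ((617.8707885742188, 41.724517822265625), (198.56549072265625, 193.69924926757812), 87.90513610839844)
walls 335 [643.1  60.6] ((618.12451171875, 39.74092102050781), (194.0086669921875, 198.9645538330078), 0.2937387228012085)
baytop 4070 [762.1  19.1] ((763.0989379882812, 19.35106658935547), (230.12600708007812, 136.52806091308594), 83.99329376220703)
tower 0 [nan nan] ((0.0, 0.0), (0.0, 0.0), 0.0)
120 [790.  52. 137.] [787.  11. 143.] [66 68 66]
125 [775.  52. 143.] [775.  12. 139.] [70 70 70]
130 [761.  53. 141.] [759.  12. 144.] [70 75 73]
135 [746.  53. 145.] [745.  12. 14
[... 465 characters left out ...]
 113]
185 [630.  61.  26.] [630.  18.  24.] [109 113 109]
190 [617.  62.  19.] [615.  18.  21.] [112 113 112]
195 [602.  62.  16.] [600.  18.  22.] [117 119 116]
200 [587.  62.  21.] [586.  19.  20.] [111 119 113]
205 [571.  62.  28.] [572.  19.  18.] [ 98 102 100]
210 [558.  63.  17.] [557.  20.  20.] [142 144 141]
215 [532.  58. 125.] [542.  20.  24.] [235 234 227]
220 [519.  59. 119.] [517.  19. 129.] [112 111 108]
225 [516.  65.   1.] [515.  21.   3.] [141 139 127]
230 [501.  65.   1.] [500.  21.   3.] [136 136 125]
235 [481.  61. 101.] [485.  22.   1.] [ 96 102 107]
240 [472.  66.   4.] [471.  22.   3.] [136 136 127]<stdin>:5: RuntimeWarning: Mean of empty slice.
  ret = um.true_divide(
```

Run:
```python
import numpy as np,cv2
from h import *
d=np.load('w0.npz'); W=d['W'];p=d['p']
a=cv2.resize(p[145:250,195:305],None,fx=5,fy=5,interpolation=cv2.INTER_CUBIC)
b=cv2.resize(p[205:265,110:180],None,fx=5,fy=5,interpolation=cv2.INTER_CUBIC)
o=np.zeros((525,550+0,3),np.uint8); o[:]=a; cv2.imwrite('pics/crop.png',o[:,:,::-1])
X=W.reshape(-1,3)
m=(abs(X[:,0]-486)<60)&(abs(X[:,1]-327)<70)&(X[:,2]>76)&(X[:,2]<105)
P=X[m]; print(m.sum(),P.mean(0),cv2.minAreaRect(P[:,:2].astype(np.float32)),np.percentile(P[:,2],[10,50,90]))
for v,u in((90,250),(100,250),(80,330),(110,400),(130,90),(180,90)): print(v,u,W[v,u].round())
```

```text
197 [485.28658925 326.93513876  89.97533319] ((485.6015930175781, 328.8031311035156), (12.557199478149414, 107.80528259277344), 8.923303604125977) [85.45710394 90.53647307 94.63877578]
90 250 [763.  18. 417.]
100 250 [745.  19. 409.]
80 330 [ 782. -151.  415.]
110 400 [ 758. -338.  281.]
130 90 [752. 431. 207.]
180 90 [641. 463. 115.]
```

View pics/crop.png

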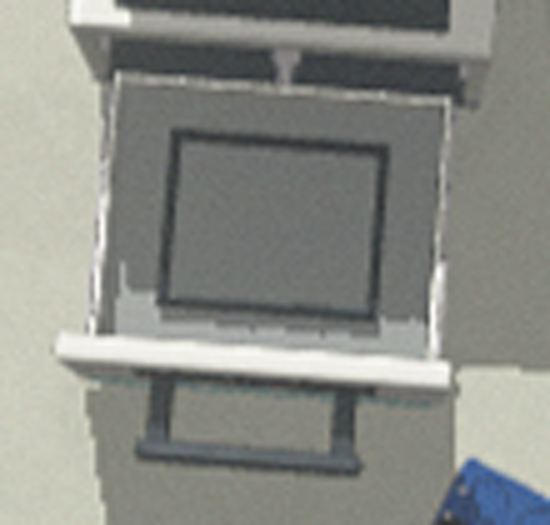

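```bash
python3 -m creep '[40,-28,0,0,0,-0.14,60, 80,-56,0,0,0,-0.28,60, 120,-84,0,0,0,-0.42,60, 160,-111,0,0,0,-0.56,60, 200,-139,0,0,0,-0.70,60, 240,-167,0,0,0,-0.84,60, 280,-195,0,0,0,-0.98,60, 319,-222,0,0,0,-1.12,60]'
python3 - <<'E'
from h import *
c=camera('side'); save(c,'side1.png')
t=camera('top'); c2=lambda u,v,z: onplane(t,u/5+195-.4,v/5+145-.4,z).round(1)
for z in(20,30): print([c2(*q,z) for q in((180,139),(380,153),(370,308),(168,298),(274.5,224.5))])
s=state();print(s['t'],s['tcp_pos'],s['orientation'])
E
```

```text
t: 1.55
tcp_pos: [487.1, 326.9, 214.2]
orientation: [0.0, 0.652, 0.758, 0.0]
wrist_force: [0.5, 1.0, -0.4]
width: 59.9
grip_force: 0.0
[array([669.8,  88.3,  20. ]), array([658. , -28.9,  20. ]), array([566.6, -20.1,  20. ]), array([575.9,  97. ,  20. ]), array([617.3,  34.1,  20. ])]
[array([667.8,  87.6,  30. ]), array([656.1, -28.7,  30. ]), array([565.3, -20. ,  30. ]), array([574.6,  96.3,  30. ]), array([615.7,  33.8,  30. ])]
1.65 [489.9257879  325.01505935 213.70718251] [1.30515937e-03 6.52385266e-01 7.57886291e-01 3.63940153e-04]
```

```bash
python3 -m creep '[0,0,0,0,0,0,60, 0,0,-20,0,0,0,60, 0,0,-50,0,0,0,60, 0,0,-80,0,0,0,60, 0,0,-110,0,0,0,60, 0,0,-130,0,0,0,60, 0,0,-145,0,0,0,60, 0,0,-149,0,0,0,60]'
python3 - <<'E'
from h import *
c=camera('side'); save(c,'side2.png')
s=state();print(s['t'],s['tcp_pos'],s['orientation'],s['wrist_force'])
E
```

```text
t: 2.45
tcp_pos: [483.1, 328.9, 63.3]
orientation: [-0.001, 0.648, 0.761, -0.002]
wrist_force: [-0.8, -0.7, 0.2]
width: 60.0
grip_force: 0.0
2.5 [483.61344101 328.96522167  63.76079751] [-5.20152724e-04  6.48519456e-01  7.61196792e-01 -1.29963366e-03] [ 0.39117404 -0.35798795  0.51820477]
```

View pics/side2.png

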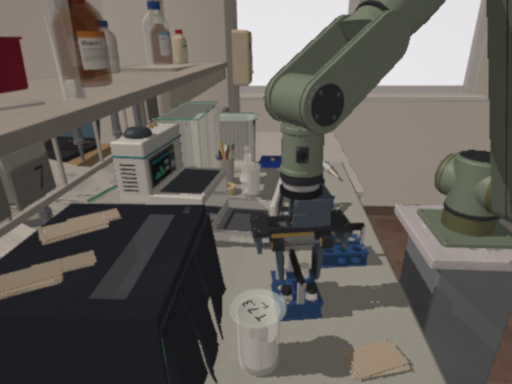

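The fingers (about columns 280 and 317, row 265) straddle the handle bar at (297,268), clear of the vials. Closing.

```bash
python3 -m creep '[0,0,0,0,0,0,40, 0,0,0,0,0,0,25, 0,0,0,0,0,0,12, 0,0,0,0,0,0,5, 0,0,0,0,0,0,5, 0,0,0,0,0,0,5, 0,0,0,0,0,0,5]'; python3 -m creep '[0,0,1,0,0,0,5, 0,0,4,0,0,0,5, 0,0,9,0,0,0,5, 0,0,16,0,0,0,5, 0,0,24,0,0,0,5, 0,0,32,0,0,0,5, 0,0,38,0,0,0,5, 0,0,40,0,0,0,5]'
```

```text
t: 3.2
tcp_pos: [485.9, 328.4, 65.0]
orientation: [0.0, 0.65, 0.76, 0.0]
wrist_force: [0.3, -0.4, -1.2]
width: 11.7
grip_force: 30.0
t: 4.0
tcp_pos: [486.0, 328.7, 106.2]
orientation: [0.0, 0.649, 0.76, 0.001]
wrist_force: [-0.5, -0.1, -3.3]
width: 11.7
grip_force: 30.0
```

```bash
python3 -m creep '[0,0,3,0,0,0,5, 0,0,11,0,0,0,5, 0,0,25,0,0,0,5, 0,0,43,0,0,0,5, 2,-3,63,0,0,-0.01,5, 6,-10,82,0,0,-0.02,5, 12,-22,98,0,0,-0.04,5, 20,-40,110,0,0,-0.06,5]'; python3 -m creep '[11,-23,6,0,0,-0.02,5, 23,-50,8,0,0,-0.04,5, 37,-80,8,0,0,-0.06,5, 52,-112,8,0,0,-0.08,5, 67,-145,8,0,0,-0.10,5, 80,-176,8,0,0,-0.12,5, 91,-202,8,0,0,-0.14,5, 99,-222,8,0,0,-0.16,5]'
```

```text
t: 4.8
tcp_pos: [505.7, 288.7, 216.5]
orientation: [0.0, 0.672, 0.741, 0.001]
wrist_force: [0.5, 0.0, -3.7]
width: 11.8
grip_force: 30.0
t: 5.6
tcp_pos: [604.9, 64.4, 223.1]
orientation: [0.0, 0.73, 0.684, -0.0]
wrist_force: [0.1, 0.4, -3.3]
width: 11.7
grip_force: 30.0
```

```bash
python3 -m creep '[5,-16,-2,0,0,-0.01,5, 9,-25,-8,0,0,-0.02,5, 12,-31,-18,0,0,-0.03,5, 12.5,-32.4,-32,0,0,-0.035,5, 12.5,-32.4,-48,0,0,-0.035,5, 12.5,-32.4,-64,0,0,-0.035,5, 12.5,-32.4,-77,0,0,-0.035,5, 12.5,-32.4,-83,0,0,-0.035,5]';python3 -m creep '[0,0,0,0,0,0,5,0,0,0,0,0,0,5]'
python3 - <<'E'
from h import *
s=state();print(s['t'],s['tcp_pos'],s['orientation'])
c=camera('top');T=c['pixels'];W=cloud(c);np.savez('w3.npz',W=W,p=T)
S=camera('side');S1=S['pixels'];np.savez('s3.npz',W=cloud(S),p=S1)
a=cv2.resize(T[145:250,195:305],None,fx=4,fy=4,interpolation=3); b=cv2.resize(S1[130:270,190:305],None,fx=3,fy=3,interpolation=3)
o=np.zeros((420,440+345,3),np.uint8);o[:,:440]=a;o[:,440:]=b;cv2.imwrite('pics/c3.png',o[:,:,::-1])
E
```

```text
t: 6.4
tcp_pos: [615.8, 34.5, 137.9]
orientation: [-0.001, 0.741, 0.672, -0.001]
wrist_force: [-0.4, 0.7, -3.6]
width: 11.8
grip_force: 30.0
t: 6.6
tcp_pos: [617.4, 34.2, 140.4]
orientation: [0.0, 0.741, 0.672, 0.0]
wrist_force: [0.8, 0.4, -2.9]
width: 11.9
grip_force: 30.0
6.6 [617.43128911  34.21538372 140.44135707] [3.18228897e-04 7.40816592e-01 6.71707138e-01 4.42281634e-04]
```

View pics/c3.png

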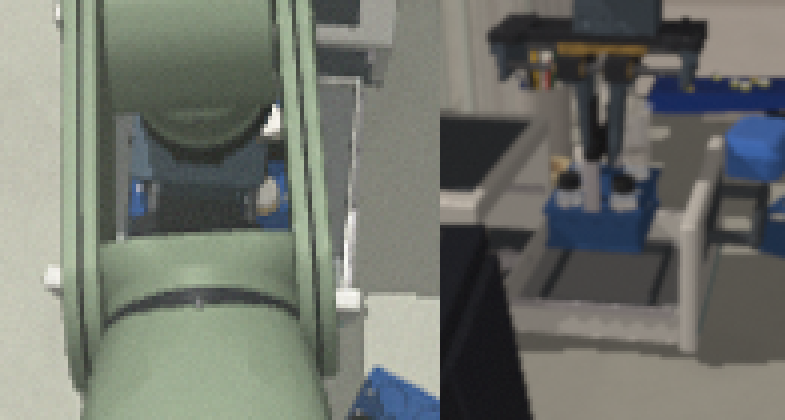

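Run:
```python
from h import *
a=np.radians(-5.8);ex=np.array([np.cos(a),np.sin(a)]);ey=np.array([-np.sin(a),np.cos(a)])
for n in('w3','s3'):
    d=np.load(n+'.npz');W=d['W'];p=d['p'].astype(int)
    q=np.stack([(W[...,:2]-[617,34])@ex,(W[...,:2]-[617,34])@ey,W[...,2]],-1)
    blue=(p[...,2]>p[...,0]+35)&(abs(q[...,0])<75)&(abs(q[...,1])<80)&(q[...,2]>65)&(q[...,2]<125)
    Q=q[blue];print(n,'rack',len(Q),np.percentile(Q,[1,3,10,50,90,97,99],axis=0).round(1).tolist())
    if n=='s3':
        near=Q[Q[:,1]>45]; print('near face',np.median(near,0),np.polyfit(near[:,0],near[:,1],1),np.percentile(near,[1,5,95,99],axis=0).round(1).tolist())
        v,u=np.mgrid[:384,:512]
        for r in (205,210,215,220):
            row=p[r,225:275].sum(1); print(r,[(225+i,int(row[i]),q[r,225+i].round().astype(int).tolist()) for i in range(0,50,1) if row[i]<190])
```

```text
w3 rack 77 [[-43.7, -50.4, 107.9], [-43.5, -50.1, 109.0], [-42.1, -47.8, 110.2], [-34.8, -39.6, 114.0], [-5.4, 53.0, 116.6], [-2.1, 54.7, 119.1], [8.8, 55.2, 119.9]]
s3 rack 441 [[-41.3, -29.7, 76.7], [-38.7, -11.9, 77.8], [-35.4, 39.2, 80.0], [-4.0, 53.2, 96.3], [29.7, 55.2, 112.9], [35.6, 56.4, 113.8], [37.8, 57.3, 114.1]]
near face [-2.05396723 53.39588475 95.12274073] [3.00555654e-03 5.33457163e+01] [[-40.6, 48.1, 76.7], [-36.7, 50.8, 78.8], [34.0, 56.1, 112.6], [37.0, 57.4, 113.6]]
205 [(226, 187, [38, 53, 95]), (227, 163, [36, 52, 95]), (228, 174, [32, 54, 96]), (229, 177, [30, 54, 96]), (230, 176, [27, 53, 96]), (231, 175, [25, 53, 96]), (232, 178, [22, 54, 97]), (233, 175, [19, 53, 97]), (234, 178, [17, 53, 97]), (235, 175, [15, 48, 94]), (236, 175, [10, 57, 99]), (237, 175, [9, 52, 97]), (238, 178, [6, 53, 98]), (239, 177, [3, 54, 98]), (240, 175, [1, 53, 98]), (241, 174, [-2, 54, 98]), (242, 172, [-5, 54, 99]), (243, 176, [-8, 55, 99]), (244, 175, [-10, 53, 99]), (245, 178, [-12, 52, 98]), (246, 178, [-16, 56, 100]), (247, 176, [-18, 55, 100]), (248, 173, [-20, 53, 99]), (2
[... 1024 characters left out ...]
3, 53, 86]), (254, 171, [-35, 49, 84]), (255, 158, [-38, 52, 86]), (256, 141, [-39, 39, 80]), (257, 136, [-41, 40, 80]), (258, 164, [-27, -58, 32])]
215 [(229, 180, [53, -24, 27]), (230, 138, [47, -16, 31]), (231, 116, [47, -25, 27]), (232, 122, [47, -37, 21]), (233, 171, [45, -39, 20]), (262, 189, [-40, -51, 20]), (263, 176, [-42, -52, 20]), (264, 148, [-48, -33, 30]), (265, 117, [-51, -37, 28]), (266, 131, [-51, -51, 21]), (267, 177, [-54, -55, 19])]
220 [(227, 156, [49, 13, 30]), (228, 120, [47, 9, 28]), (229, 115, [46, 2, 24]), (230, 148, [45, -5, 21]), (231, 187, [44, -10, 18]), (262, 167, [-47, -3, 29]), (263, 122, [-50, -5, 28]), (264, 122, [-51, -12, 25]), (265, 167, [-52, -24, 18])]
```

Run:
```python
from h import *
a=np.radians(-5.8);ex=np.array([np.cos(a),np.sin(a)]);ey=np.array([-np.sin(a),np.cos(a)])
d=np.load('s3.npz');W=d['W'];p=d['p'].astype(int)
q=np.stack([(W[...,:2]-[617,34])@ex,(W[...,:2]-[617,34])@ey,W[...,2]],-1)
for u in(240,246):
  for r in list(range(222,242)): print(u,r,p[r,u].sum(),np.median(q[r,u-2:u+3],0).round(1).tolist())
```

```text
240 222 207 [14.2, 0.4, 20.0]
240 223 209 [13.7, 5.6, 19.4]
240 224 207 [12.1, 12.9, 20.0]
240 225 207 [11.7, 17.5, 19.2]
240 226 207 [10.2, 24.5, 20.0]
240 227 207 [8.3, 28.9, 19.8]
240 228 207 [7.1, 34.1, 19.8]
240 229 208 [6.3, 40.8, 19.7]
240 230 254 [-4.2, 94.6, 47.9]
240 231 326 [-7.4, 101.4, 48.8]
240 232 351 [-7.4, 101.1, 46.1]
240 233 349 [-7.7, 99.6, 42.3]
240 234 359 [-6.8, 99.1, 38.5]
240 235 371 [-7.6, 97.1, 34.9]
240 236 397 [-6.7, 96.6, 31.9]
240 237 419 [-7.6, 99.0, 29.9]
240 238 420 [-7.1, 97.9, 27.0]
240 239 421 [-6.8, 97.9, 23.6]
240 240 421 [-6.6, 97.6, 20.4]
240 241 417 [-6.8, 96.8, 16.8]
246 222 209 [-1.9, -1.9, 19.6]
246 223 210 [-3.0, 3.4, 20.0]
246 224 209 [-4.6, 10.1, 20.3]
246 225 208 [-5.2, 14.8, 20.0]
246 226 208 [-6.5, 21.1, 19.9]
246 227 209 [-7.6, 26.1, 19.7]
246 228 210 [-9.2, 33.5, 20.3]
246 229 206 [-10.7, 38.1, 20.3]
246 230 202 [-14.9, 60.4, 29.6]
246 231 301 [-23.9, 100.9, 49.5]
246 232 360 [-24.1, 103.1, 48.0]
246 233 349 [-23.5, 101.2, 44.3]
246 234 355 [-22.8, 98.2, 39.8]
246 235 368 [-22.3, 96.1, 35.6]
246 236 369 [-22.6, 96.8, 33.3]
246 237 388 [-22.5, 97.7, 30.7]
246 238 410 [-22.8, 98.9, 28.8]
246 239 420 [-22.2, 97.3, 24.8]
246 240 421 [-22.1, 97.7, 21.5]
246 241 411 [-21.6, 98.2, 19.6]
```

```bash
python3 -m creep '[0,0,-4,0,0,0,5, 0,0,-11,0,0,0,5, 0,0,-19,0,0,0,5, 0,0,-27,0,0,0,5, 0,0,-33,0,0,0,5, 0,0,-37,0,0,0,5, 0,0,-39,0,0,0,5, 0,0,-40,0,0,0,5]'; python3 -m creep '[0,0,-2,0,0,0,5, 0,0,-4,0,0,0,5, 0,0,-6,0,0,0,5, 0,0,-7.5,0,0,0,5, 0,0,-9,0,0,0,5]'
```

```text
t: 7.5
tcp_pos: [617.1, 34.0, 99.8]
orientation: [-0.0, 0.741, 0.672, 0.0]
wrist_force: [0.4, -0.2, -2.5]
width: 12.2
grip_force: 30.0
t: 8.0
tcp_pos: [617.0, 34.0, 90.9]
orientation: [0.0, 0.741, 0.672, 0.0]
wrist_force: [0.4, 0.4, -2.5]
width: 11.9
grip_force: 30.0
```

```bash
python3 -m creep '[0,0,-1,0,0,0,5, 0,0,-2,0,0,0,5, 0,0,-3,0,0,0,5, 0,0,-4,0,0,0,5, 0,0,-4.7,0,0,0,5, 0,0,-5.3,0,0,0,5, 0,0,-5.8,0,0,0,5, 0,0,-5.8,0,0,0,5]'
```

```text
t: 8.8
tcp_pos: [617.0, 34.0, 85.1]
orientation: [-0.0, 0.741, 0.672, -0.0]
wrist_force: [-0.4, 0.2, -4.0]
width: 12.2
grip_force: 30.0
```

```bash
python3 -m creep '[0,0,-0.4,0,0,0,5, 0,0,-0.8,0,0,0,5, 0,0,-1.2,0,0,0,5, 0,0,-1.2,0,0,0,5]'
```

```text
t: 9.2
tcp_pos: [617.3, 34.0, 84.9]
orientation: [0.0, 0.741, 0.672, 0.0]
wrist_force: [-1.0, -0.6, 4.2]
width: 11.8
grip_force: 30.0
```

```bash
python3 -m creep '[0,0,0.5,0,0,0,13, 0,0,1,0,0,0,18, 0,0,1,0,0,0,30, 0,0,1,0,0,0,40, 0,0,1,0,0,0,46, 0,0,1,0,0,0,46]'; python3 -m creep '[0,0,5,0,0,0,46, 0,0,15,0,0,0,46, 0,0,35,0,0,0,46, 0,0,60,0,0,0,46, 0,0,90,0,0,0,46, 0,0,120,0,0,0,46, 0,0,140,0,0,0,46, 0,0,150,0,0,0,46]'
```

```text
t: 9.8
tcp_pos: [617.0, 34.0, 84.9]
orientation: [-0.0, 0.741, 0.672, 0.0]
wrist_force: [0.2, -0.9, 0.0]
width: 45.0
grip_force: 0.0
t: 10.6
tcp_pos: [618.0, 34.0, 238.4]
orientation: [0.002, 0.741, 0.672, 0.002]
wrist_force: [0.1, -0.1, -0.3]
width: 45.7
grip_force: 0.0
```

```bash
python3 -m creep '[-15,1.5,0,0,0,0,0, -40,4,0,0,0,0,0, -70,7,0,0,0,0,0, -105,10.5,0,0,0,0,0, -140,14,0,0,0,0,0, -170,17,0,0,0,0,0, -190,19,0,0,0,0,0, -200,20,0,0,0,0,0]'; python3 -m creep '[0,0,0,0,0,0,0,0,0,0,0,0,0,0]'
python3 - <<'E'
from h import *
s=state();print(s['t'],s['tcp_pos'])
T=camera('top');S=camera('side')
a=np.radians(-5.8);ex=np.array([np.cos(a),np.sin(a)]);ey=np.array([-np.sin(a),np.cos(a)])
for n,c in(('T',T),('S',S)):
    W=cloud(c);p=c['pixels'].astype(int)
    q=np.stack([(W[...,:2]-[617,34])@ex,(W[...,:2]-[617,34])@ey,W[...,2]],-1)
    m=(q[...,0]>-175)&(q[...,0]<-110)&(abs(q[...,1])<75)&(q[...,2]>80)&(q[...,2]<112)&(p.sum(-1)<380)
    Q=q[m];print(n,len(Q),np.percentile(Q,[2,10,50,90,98],axis=0).round(1).tolist() if len(Q) else '')
    b=(p[...,2]>p[...,0]+35)&(abs(q[...,0])<60)&(abs(q[...,1])<70)&(q[...,2]>15)&(q[...,2]<75)
    Q=q[b];print('rack',len(Q),np.percentile(Q,[2,10,50,90,98],axis=0).round(1).tolist())
    h=(p.sum(-1)<160)&(abs(q[...,0])<20)&(abs(q[...,1])<60)&(q[...,2]>98)&(q[...,2]<125)
    if h.any(): print('bar',h.sum(),np.median(q[h],0),np.polyfit(q[h][:,1],q[h][:,2],1))
a=cv2.resize(T['pixels'][130:250,195:305],None,fx=3.5,fy=3.5,interpolation=3); b=cv2.resize(S['pixels'][130:270,190:305],None,fx=3,fy=3,interpolation=3)
o=np.zeros((420,385+345,3),np.uint8);o[:,:385]=a;o[:,385:]=b;cv2.imwrite('pics/c4.png',o[:,:,::-1])
E
```

```text
t: 11.4
tcp_pos: [415.0, 54.0, 235.0]
orientation: [-0.0, 0.741, 0.672, -0.0]
wrist_force: [0.5, -0.3, -0.1]
width: 0.5
grip_force: 0.0
t: 11.6
tcp_pos: [417.9, 54.0, 235.1]
orientation: [0.0, 0.741, 0.672, 0.0]
wrist_force: [0.3, -0.5, -0.1]
width: 0.2
grip_force: 0.0
11.6 [417.92739457  53.98206639 235.1308112 ]
T 49 [[-146.7, -57.8, 96.2], [-142.4, -55.2, 98.1], [-128.0, -51.1, 101.1], [-115.0, 56.4, 104.4], [-112.4, 57.6, 105.9]]
rack 658 [[-43.8, -52.2, 20.9], [-40.7, -45.1, 25.2], [-10.9, 1.0, 57.3], [36.5, 45.9, 61.0], [41.3, 53.7, 62.9]]
bar 70 [ -4.07345824 -14.99980183 111.2531362 ] [-1.14628672e-02  1.11274030e+02]
S 196 [[-145.3, -51.3, 91.3], [-143.7, -45.7, 93.6], [-134.0, 25.0, 100.5], [-114.9, 57.6, 102.6], [-111.0, 61.7, 103.1]]
rack 306 [[-38.8, -13.1, 24.8], [-35.5, 49.0, 29.5], [-8.2, 52.8, 42.7], [29.1, 55.1, 56.2], [35.2, 56.2, 58.4]]
bar 73 [ -4.13292961  14.56148816 109.15381458] [1.27100946e-02 1.07408736e+02]
```

View pics/c4.png

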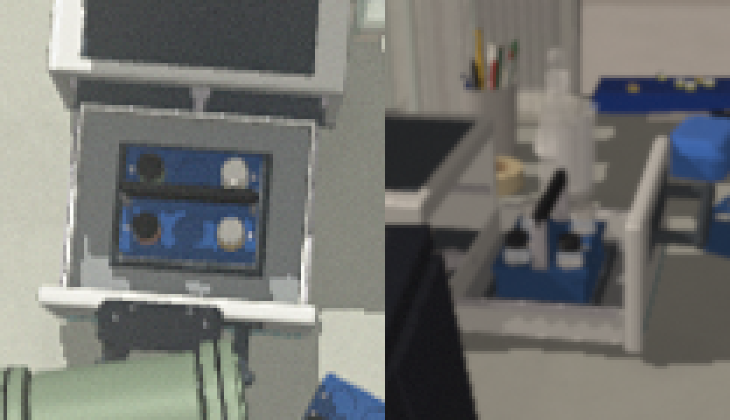

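```bash
python3 -m creep '[0,0,-15,0,0,0,0, 0,0,-45,0,0,0,0, 0,0,-80,0,0,0,0, 0,0,-115,0,0,0,0, 0,0,-140,0,0,0,0, 0,0,-152,0,0,0,0, 10,-1,-152,0,0,0,0, 20,-2,-152,0,0,0,0]'; python3 -m creep '[6,-0.6,0,0,0,0,0, 11,-1.1,0,0,0,0,0, 15,-1.5,0,0,0,0,0, 18,-1.8,0,0,0,0,0, 21,-2.1,0,0,0,0,0, 24,-2.4,0,0,0,0,0, 27,-2.7,0,0,0,0,0, 30,-3,0,0,0,0,0]'
```

```text
t: 12.5
tcp_pos: [438.9, 51.9, 83.1]
orientation: [0.0, 0.741, 0.672, 0.0]
wrist_force: [0.6, 0.2, 1.1]
width: 0.4
grip_force: 0.0
t: 13.3
tcp_pos: [466.6, 49.0, 82.9]
orientation: [-0.0, 0.741, 0.672, -0.0]
wrist_force: [-1.1, -0.5, 1.2]
width: 0.5
grip_force: 1.0
```

```bash
python3 -m creep '[4,-0.4,0,0,0,0,0, 9,-0.9,0,0,0,0,0, 15,-1.5,0,0,0,0,0, 21,-2.1,0,0,0,0,0, 27,-2.7,0,0,0,0,0, 33,-3.3,0,0,0,0,0, 39,-3.9,0,0,0,0,0, 45,-4.6,0,0,0,0,0]'; python3 -m creep '[6,-0.6,0,0,0,0,0, 12,-1.2,0,0,0,0,0, 18,-1.8,0,0,0,0,0, 24,-2.4,0,0,0,0,0, 30,-3.0,0,0,0,0,0, 36,-3.6,0,0,0,0,0, 41,-4.1,0,0,0,0,0, 45,-4.6,0,0,0,0,0]'
python3 - <<'E'
from h import *
s=state();print(s['t'],s['tcp_pos'],s['wrist_force'])
S=camera('side');save(S,'side5.png')
W=cloud(S);p=S['pixels'].astype(int)
a=np.radians(-5.8);ex=np.array([np.cos(a),np.sin(a)]);ey=np.array([-np.sin(a),np.cos(a)])
q=np.stack([(W[...,:2]-[617,34])@ex,(W[...,:2]-[617,34])@ey,W[...,2]],-1)
b=(p[...,2]>p[...,0]+35)&(abs(q[...,0]-90)<80)&(abs(q[...,1])<70)&(q[...,2]>15)&(q[...,2]<75)
print('rack',b.sum(),np.percentile(q[b],[2,50,98],axis=0).round(1).tolist())
E
```

```text
t: 14.1
tcp_pos: [512.5, 44.2, 82.9]
orientation: [0.0, 0.741, 0.672, -0.0]
wrist_force: [-3.0, -1.7, 0.7]
width: 0.6
grip_force: 1.3
t: 14.9
tcp_pos: [557.7, 39.8, 82.9]
orientation: [0.0, 0.741, 0.672, 0.0]
wrist_force: [-1.8, -1.2, -0.1]
width: 0.2
grip_force: 1.0
14.9 [557.65828112  39.84448056  82.87783734] [-1.79615879 -1.19426333 -0.13268086]
rack 82 [[57.6, -50.2, 26.5], [68.4, 52.3, 41.7], [80.0, 54.6, 55.5]]
```

View pics/side5.png

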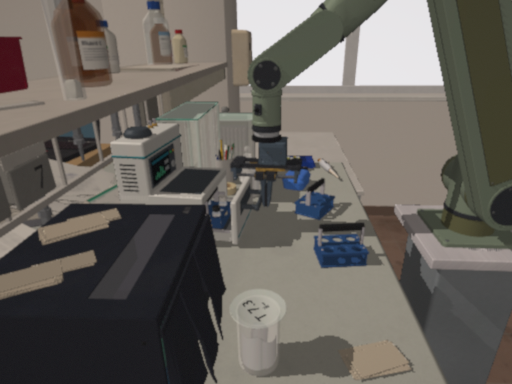

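```bash
python3 -m creep '[4,-0.4,0,0,0,0,0, 9,-0.9,0,0,0,0,0, 14,-1.4,0,0,0,0,0, 19,-1.9,0,0,0,0,0, 24,-2.4,0,0,0,0,0, 28,-2.8,0,0,0,0,0, 32,-3.2,0,0,0,0,0, 35,-3.5,0,0,0,0,0]'; python3 -m creep '[2,-0.2,0,0,0,0,0, 4,-0.4,0,0,0,0,0, 6,-0.6,0,0,0,0,0, 8,-0.8,0,0,0,0,0, 10,-1,0,0,0,0,0]'
```

```text
t: 15.75
tcp_pos: [592.6, 36.3, 83.0]
orientation: [0.0, 0.741, 0.672, 0.0]
wrist_force: [-1.9, 1.3, 0.8]
width: 0.3
grip_force: 0.9
t: 16.25
tcp_pos: [602.2, 35.3, 83.0]
orientation: [0.0, 0.741, 0.672, 0.0]
wrist_force: [-1.3, 0.8, 0.4]
width: 0.5
grip_force: 0.9
```

```bash
python3 -m creep '[2,-0.2,0,0,0,0,0, 4,-0.4,0,0,0,0,0, 6,-0.6,0,0,0,0,0, 8,-0.8,0,0,0,0,0]'; python3 -m creep '[1.5,-0.15,0,0,0,0,0, 3,-0.3,0,0,0,0,0, 4.5,-0.45,0,0,0,0,0, 6,-0.6,0,0,0,0,0]'
```

```text
t: 16.65
tcp_pos: [610.2, 34.4, 83.0]
orientation: [0.0, 0.741, 0.672, 0.0]
wrist_force: [-2.2, 1.6, 0.7]
width: 0.3
grip_force: 0.9
t: 17.05
tcp_pos: [616.1, 33.8, 83.0]
orientation: [0.0, 0.741, 0.672, -0.0]
wrist_force: [-1.3, 0.8, 1.3]
width: 0.0
grip_force: 0.8
```

```bash
python3 -m creep '[1.5,-0.15,0,0,0,0,0, 3,-0.3,0,0,0,0,0, 4.5,-0.45,0,0,0,0,0, 6,-0.6,0,0,0,0,0]'
python3 - <<'E'
from h import *
S=camera('side');W=cloud(S)
a=np.radians(-5.8);ex=np.array([np.cos(a),np.sin(a)]);ey=np.array([-np.sin(a),np.cos(a)])
q=np.stack([(W[...,:2]-[617,34])@ex,(W[...,:2]-[617,34])@ey,W[...,2]],-1)
p=S['pixels']
cv2.imwrite('pics/c6.png',cv2.resize(p[130:270,130:305],None,fx=4,fy=4,interpolation=3)[:,:,::-1])
E
```

```text
t: 17.45
tcp_pos: [622.1, 33.2, 83.0]
orientation: [0.0, 0.741, 0.672, -0.0]
wrist_force: [-1.8, 0.5, 0.2]
width: 0.5
grip_force: 0.8
```

View pics/c6.png

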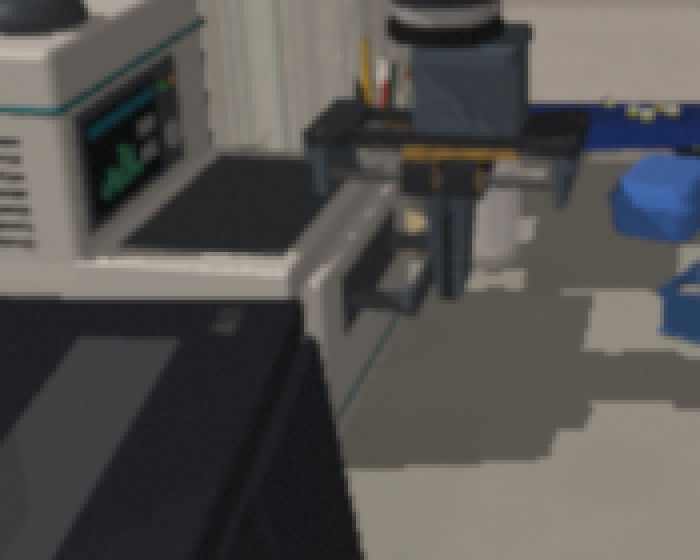

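```bash
python3 -m creep '[1.5,-0.15,0,0,0,0,0, 3,-0.3,0,0,0,0,0, 4.5,-0.45,0,0,0,0,0, 6,-0.6,0,0,0,0,0]'; python3 -m creep '[1,-0.1,0,0,0,0,0, 2,-0.2,0,0,0,0,0, 3,-0.3,0,0,0,0,0, 4,-0.4,0,0,0,0,0]'
```

```text
t: 17.9
tcp_pos: [623.4, 33.1, 83.0]
orientation: [-0.004, 0.741, 0.671, -0.004]
wrist_force: [-15.0, 1.4, 11.0]
width: 0.3
grip_force: 7.8
t: 18.3
tcp_pos: [623.3, 33.1, 83.0]
orientation: [-0.007, 0.741, 0.671, -0.007]
wrist_force: [-22.7, 2.8, 16.7]
width: 0.5
grip_force: 12.2
```

```bash
python3 -m creep '[-5,0.5,0,0,0,0,0, -10,1,0,0,0,0,0, -20,2,0,0,0,0,0, -40,4,0,0,0,0,0, -70,7,0,0,0,0,0, -100,10,0,0,0,0,0, -120,12,0,0,0,0,0, -130,13,0,0,0,0,0]'; python3 -m creep '[0,0,20,0,0,0,0,-10,1,60,0,0,0,0,-30,3,100,0,0,0,0,-70,7,120,0,0,0,0,-110,11,120,0,0,0,0,-130,13,120,0,0,0,0,-130,13,120,0,0,0,0]';python3 - <<'E'
from h import *
s=state();print(s['t'],s['tcp_pos'],s['wrist_force'])
T=camera('top');S=camera('side')
a=np.radians(-5.8);ex=np.array([np.cos(a),np.sin(a)]);ey=np.array([-np.sin(a),np.cos(a)])
for n,c in(('T',T),('S',S)):
    W=cloud(c);p=c['pixels'].astype(int)
    q=np.stack([(W[...,:2]-[617,34])@ex,(W[...,:2]-[617,34])@ey,W[...,2]],-1)
    m=(q[...,0]>-20)&(q[...,0]<55)&(abs(q[...,1])<75)&(q[...,2]>85)&(q[...,2]<112)&(p.sum(-1)<380)
    Q=q[m];print(n,'pull',len(Q),np.percentile(Q,[2,10,50,90,98],axis=0).round(1).tolist() if len(Q) else '')
    for z0,z1,s in((122,134.5,'panel'),(136,146,'bay')):
        m=(q[...,0]>40)&(q[...,0]<240)&(abs(q[...,1])<95)&(q[...,2]>z0)&(q[...,2]<z1)
        Q=q[m];print(s,len(Q),np.percentile(Q[:,0],[2,10,50,90,98]).round(1).tolist() if len(Q) else '')
a=cv2.resize(T['pixels'][95:215,195:305],None,fx=3.5,fy=3.5,interpolation=3); b=cv2.resize(S['pixels'][130:270,190:305],None,fx=3,fy=3,interpolation=3)
o=np.zeros((420,385+345,3),np.uint8);o[:,:385]=a;o[:,385:]=b;cv2.imwrite('pics/c7.png',o[:,:,::-1])
E
```

```text
t: 19.1
tcp_pos: [500.3, 45.3, 83.0]
orientation: [-0.0, 0.741, 0.672, -0.0]
wrist_force: [-0.1, -0.7, 0.7]
width: 0.7
grip_force: 0.0
t: 19.8
tcp_pos: [370.4, 58.3, 203.5]
orientation: [0.0, 0.741, 0.672, 0.001]
wrist_force: [-0.0, -0.3, -0.1]
width: 0.5
grip_force: 0.0
19.8 [370.3891831   58.33754584 203.46523105] [-0.04290537 -0.27724863 -0.11573751]
T pull 288 [[15.2, -57.0, 93.8], [16.1, -51.6, 97.4], [22.8, 0.4, 101.5], [46.2, 52.7, 104.8], [53.2, 58.4, 106.2]]
panel 477 [63.0, 64.3, 71.1, 79.5, 81.2]
bay 3291 [81.6, 92.0, 145.2, 200.7, 212.2]
S pull 196 [[17.3, -51.5, 91.3], [18.2, -46.4, 93.6], [25.9, 23.8, 100.3], [48.5, 57.3, 102.8], [54.1, 61.4, 103.5]]
panel 246 [65.3, 65.7, 72.4, 81.9, 82.3]
bay 1323 [82.8, 92.5, 148.2, 208.8, 216.0]
```

View pics/c7.png

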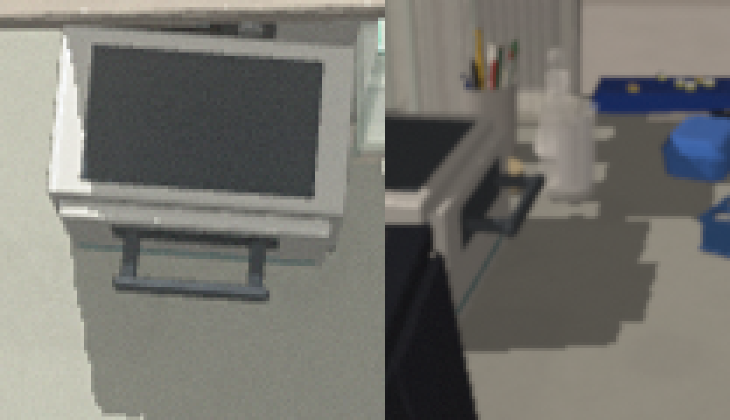

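Run:
```python
from plant import *
print(close_job())
```

```text
the job is handed in; nothing more can be done
None
```

The rack is seated flat in the recess with all four vials standing, and I have handed the job in. The drawer is pushed in flush and held against a 22 N push, but I inferred that the catch snapped, since the force readings never clearly showed it.

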